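# Leak-check the joint of a microscope camera housing with a sniffer pen

## Task

Take the sniffer pen (the tool with the plain cylindrical grip) out of the tool stand and check the joint on top of the aluminium camera housing for leaks: guide the pen's tip slowly, at about 3 cm a second, along the dark seam from its lens end to its other end, keeping the tip right over the seam and a few millimetres above it, without pressing on the housing. Then put the pen back, hanging upright in the stand hole it came from, and let go.

Things in the scene. Friction and masses are not known exactly. Their poses are not given: they have to be found in the camera images.
- pen: Loose sniffer pen, 0.12 kg, 120 mm long, round, hung upright in any hole of the stand. Origin at the tip, z up along it. Steel nose and shank (4 mm at the tip, 10 mm from 30 mm up) to 60 mm; black guard disc 54 mm wide at 60-65 mm, resting on the stand; grey cylindrical grip 24 mm wide at 65-120 mm: grasp here from above. The other two tools have a 36 mm ball and a flat paddle handle.
- stand: Fixed cream stand: bridge 70 (x) x 270 (y) mm, top 75 mm above the bench, yaw within 20 degrees of the base. Origin: centre of its underside, on the bench. Three 30 mm through holes at its y = -85, 0, +85 mm; in each a tool hangs by its guard disc, tip 15 mm above the bench. Handles rise to 135 mm, 85 mm apart: fingers have most room closing along its x; lift the tip over the neighbours.
- housing: Fixed aluminium block 96 (x) x 190 (y) x 55 mm high, any yaw, of two halves; origin: centre of its underside, on the bench, z up. The joint is a thin straight dark seam in the flat top face, at x = 0 along y. Check from y = +80 mm (lens end) to y = -80 mm. A black lens barrel, 48 mm wide, sticks out 30 mm from the +y end. An objective and a jar under 60 mm high stand beside it.
There are look-alikes about, which are no part of the job. What is shaped like the pen but green, turquoise or yellow is not meant.

How it is judged (in metres and radians):
On the way, in this order (a step that is already met when the one before it is completed fails the run):
1. the tip is held just above the seam at its lens end (within 12 mm of the joint sideways and no more than 15 mm above it) (x of pen in the frame of housing between -0.012 and 0.012 m and y of pen in the frame of housing between 0.062 and 0.098 m and z of pen in the frame of housing between 0.05 and 0.07 m), for 0.2 s.
2. the tip follows the seam slowly: a quarter of the way (x of pen in the frame of housing between -0.012 and 0.012 m and y of pen in the frame of housing between 0.03 and 0.05 m and z of pen in the frame of housing between 0.05 and 0.07 m), for 0.2 s.
3. the tip follows the seam slowly: half way (x of pen in the frame of housing between -0.012 and 0.012 m and y of pen in the frame of housing between -0.01 and 0.01 m and z of pen in the frame of housing between 0.05 and 0.07 m), for 0.2 s.
4. the tip follows the seam slowly: three quarters of the way (x of pen in the frame of housing between -0.012 and 0.012 m and y of pen in the frame of housing between -0.05 and -0.03 m and z of pen in the frame of housing between 0.05 and 0.07 m), for 0.2 s.
5. the tip reaches the other end of the seam (x of pen in the frame of housing between -0.012 and 0.012 m and y of pen in the frame of housing between -0.098 and -0.062 m and z of pen in the frame of housing between 0.05 and 0.07 m), for 0.2 s.
At the end, for the whole second after the job is handed in: After the tip has run along the seam from the lens end to the other end (within 12 mm of the joint sideways and no more than 15 mm above it all along), the pen hangs at rest in the stand hole it came from, within 18 mm of its first place and within 10 degrees of upright (distance of pen from where it was at the start of the episode below 0.018 m and angle between pen's own z axis and vertical below 0.17 rad and linear speed of pen below 0.02 m/s); the robot touches nothing.
It fails at once if the tip moves faster than 10 cm/s along the seam (x of pen in the frame of housing between -0.02 and 0.02 m and y of pen in the frame of housing between -0.05 and 0.05 m and z of pen in the frame of housing between 0.04 and 0.072 m and linear speed of pen above 0.1 m/s).
It fails at once if the pen is pressed on the housing with more than 20 N (contact force between pen and housing above 20 N).
It also fails if it takes over 70 s, if anything falls off the work surface, if the arm or the gripper's body presses on something with over 40 N, if the wrist force passes 120 N, or if a joint passes its speed limit or range.

## Robot

A 6-joint arm with a two-finger parallel gripper is mounted at the origin on the work surface. World frame = base frame: x ahead of the robot, y to its left, z up, the work surface at z = 0. Lengths are in mm, angles in rad, forces in N, time in s.
With the tool pointing down it reaches from about 375 to 900 mm from the base axis. Payload 3.1 kg.
Tool frame: the origin (TCP) lies at the very end of the fingers, on their centre line; the grasp point (between the pads) lies ctrl.pinch_z behind it (ctrl.pinch_z is the distance from the TCP to the grasp point, in mm); z points along the fingers, y is the line along which they close (so a half turn about z gives the same grasp; the last joint's range is limited). The gripper opens to 87 mm and grips with 3 to 60 N. Pads are 19 mm wide; open, the fingers measure 117 mm over their backs; the gripper's body (75 mm by 190 mm) begins 51 mm behind the grasp point.
Start: joints at [-0.178, 0.527, 1.433, -0, 1.181, -0.178], TCP at [624.977, 0.034, 222.548] pointing down, gripper open.
Joint ranges: [-3.08, 3.08], [-0.75, 2.2], [0.22, 2.44], [-1.43, 4.57], [0, 2.65], [-2.85, 2.85]. Speed limits (rad/s): [2.79, 2.79, 3.14, 3.14, 3.14, 3.14].

## Interface

Orientations are given as a unit quaternion [w, x, y, z].
In Python, from rig import ctrl, optics gives the robot as it stands.
- The arm moves only by the tool play_rows, never from a script. Its argument "motion" is a list of rows, each an object with "delta_pos": the shift along the tool's x, y, z in cm, a list of three; "twist": the turn, a rotation vector about the tool's x, y, z in degrees, a list of three. In form: [{"delta_pos": [tx, ty, tz], "twist": [rx, ry, rz]}, ...]. A call has 1 to 5 rows; each row is the pose to reach, as a shift and turn from the pose commanded when the call began, along the tool's axes at that moment; what a row does not reach only later rows make up. A row lasts 1/8 s, in which the tool goes at most 62.5 mm and 10.7 degrees, less where a joint would pass 70% of its speed; a pose out of reach is approached as far as the arm can. A call with a gripper value outside its range is refused whole. "gripper" is the opening in per cent of the stroke, from 0 (shut) to 100 (fully open), set as the call begins (left out, the last holds). The fingers move at their own pace and stop on an object; the grip force is fixed at half the most. Time passes only in rows, so rows that repeat a pose let the fingers close. It gives the time, the measured TCP pose, the force and the opening at its end, in the units of the state.
- ctrl.read_state(): the state, without advancing time (a new reading comes with each control period).
- optics.camera(name): name is "scene" or "side" or "wrist"; returns a dict with "frame" (384x512x3 uint8, red, green, blue), "K" (3x3 intrinsics, pixels), "cam_to_world" (4x4, takes a point from camera to world coordinates); the wrist camera has in their place "T_tool_cam" (4x4, takes a point from camera to tool coordinates, whose origin is the TCP and whose axes are the flange's). Camera axes: x right, y down, z forward; pixel columns grow to the right and rows downward; lengths in mm; the calibration is good to about 2 mm. A picture is of the moment at which its call begins: read the wrist's pose just before it. There is no depth.
- ctrl.job_done(): hands the job in, once; it reports no verdict.
The state is a dict: "t": time; "joints": joint angles; "joint_velocities": joint speeds; "joint_torque": joint torques, N m; "position": TCP position; "orientation": TCP orientation; "ft_force": force on the tool from outside, world axes, zero at the start; "ft_torque": the same for the moment, N m; "width": finger opening in mm.
Only numpy, scipy, OpenCV 4.12 (cv2) and the standard library are available. Lean on these libraries where they do the work, as an engineer would, in place of code of your own. Each camera call takes 0.05 s, during which the arm holds its last target. There are 200 camera calls.

## Working session

There is one attempt and no reset: what is moved stays moved. The work goes in short steps, Python scripts to look and compute and a tool call to move; the robot and the scene stay as the last step left them, time stands still between calls to the robot, and variables do not carry over. Pictures are saved under pics/ and viewed, on a budget of 10 in all, crops included, one or two more only if the job needs it, and the job is handed in when it is done.

Besides the shell and the picture viewer there is one more tool, called after "Emit:" as name(argument=value, ...), one argument or row to a line, values as JSON. play_rows: Moves the arm, as the interface text tells. Its arguments: {"type":"object","properties":{"motion":{"type":"array"},"gripper":{"type":"number"}},"required":["motion"]}

```bash
mkdir -p pics; ls
python3 - <<'E'
from rig import ctrl, optics
import cv2, numpy as np
s=ctrl.read_state();print({k:np.round(v,3).tolist() for k,v in s.items()},ctrl.pinch_z)
for n in ['scene','side','wrist']:
    c=optics.camera(n); cv2.imwrite(f'pics/{n}0.png',c['frame'][:,:,::-1]); np.savez(f'{n}0.npz',**c)
    print(n,np.round(c['K'],1).tolist(),np.round(c.get('cam_to_world',c.get('T_tool_cam')),3).tolist())
E
```

```text
pics
{'t': 0.0, 'joints': [-0.178, 0.528, 1.434, -0.0, 1.181, -0.178], 'joint_velocities': [-0.001, 0.0, 0.002, -0.003, 0.002, 0.0], 'joint_torque': [-0.001, -44.005, -17.659, 0.063, 0.058, -0.0], 'position': [624.266, 0.149, 221.561], 'orientation': [-0.001, 0.707, 0.707, -0.001], 'ft_force': [-0.596, 0.373, -0.392], 'ft_torque': [0.018, -0.046, 0.021], 'width': 86.97} 18.700000000000003
scene [[354.5, 0.0, 254.1], [0.0, 354.5, 192.8], [0.0, 0.0, 1.0]] [[-0.772, 0.437, -0.461, 848.07], [0.635, 0.551, -0.541, 454.711], [0.017, -0.711, -0.703, 547.217], [0.0, 0.0, 0.0, 1.0]]
side [[463.5, 0.0, 259.7], [0.0, 463.5, 196.0], [0.0, 0.0, 1.0]] [[0.981, -0.156, 0.112, 436.023], [-0.192, -0.768, 0.61, -569.515], [-0.01, -0.621, -0.784, 818.013], [0.0, 0.0, 0.0, 1.0]]
wrist [[288.6, 0.0, 251.4], [0.0, 288.6, 193.1], [0.0, 0.0, 1.0]] [[-0.0, -0.966, -0.258, 70.83], [1.0, 0.0, -0.0, -0.322], [0.0, -0.258, 0.966, -162.317], [0.0, 0.0, 0.0, 1.0]]
```

View pics/scene0.png

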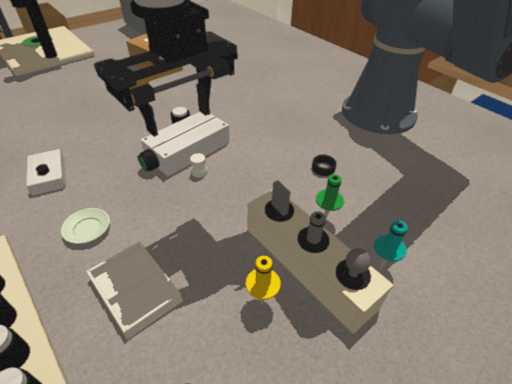

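View pics/side0.png

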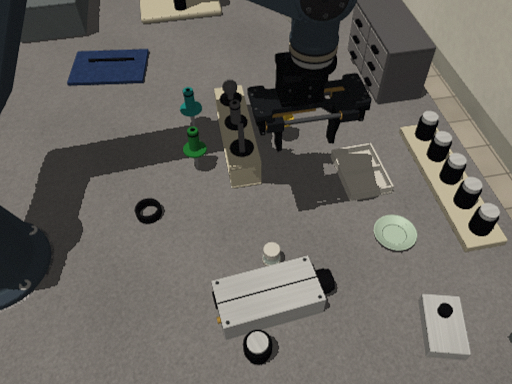

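Scene view: the stand holds a paddle handle (280,200), a cylindrical grip (316,228) and a ball (356,265). The yellow (263,277), green (330,190) and turquoise (391,240) look-alikes are outside it. The middle tool, with its plain grey cylinder, is the pen. In the side view the housing seam runs about (216,298) to (322,276), with the lens at the right (325,280). I'll confirm with one enlarged mosaic.

Run:
```python
import cv2, numpy as np
a=cv2.imread('pics/scene0.png')[170:310,240:400]; b=cv2.imread('pics/side0.png')[255:340,200:345]; c=cv2.imread('pics/side0.png')[70:200,190:290]
f=lambda i,s:cv2.resize(i,None,fx=s,fy=s,interpolation=cv2.INTER_CUBIC)
m=np.zeros((600,800,3),np.uint8)
A=f(a,2);B=f(b,5);C=f(c,2)  # 320x280, 725x425
B=f(b,3.5)
m[:280,:320]=A; m[:260,340:540]=C; m[290:290+B.shape[0],:B.shape[1]]=B
cv2.imwrite('pics/m1.png',m); print(B.shape)
```

```text
(298, 508, 3)
```

View pics/m1.png

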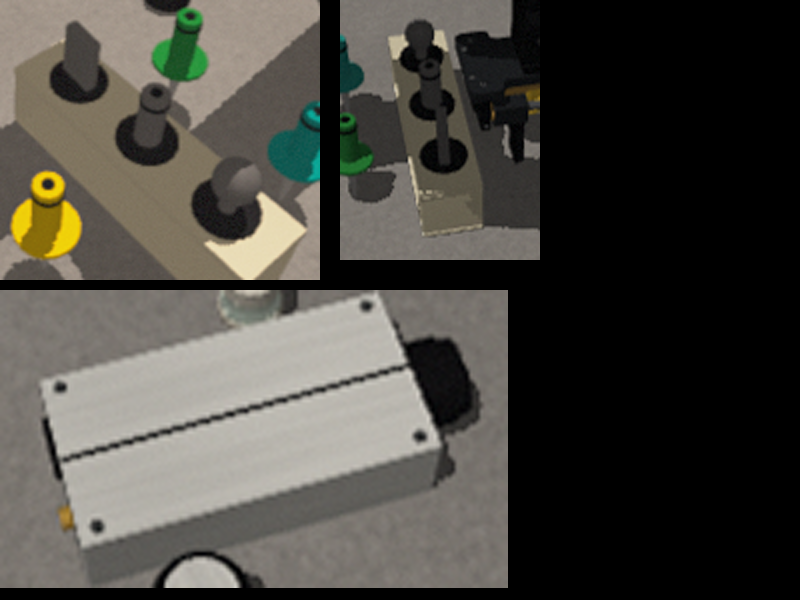

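The mosaic confirms it: the middle tool has the plain cylinder with a flat top, between the paddle and the ball. The seam runs between the housing halves, with the lens at its right end (317,277).

```bash
cat > h.py <<'E'
import numpy as np
def ray(n,uv,z):
    c=np.load(f'{n}0.npz'); T=c['cam_to_world']
    d=T[:3,:3]@np.linalg.solve(c['K'],[uv[0],uv[1],1]); o=T[:3,3]
    return o+d*(z-o[2])/d[2]
E
python3 - <<'E'
from h import *
np.set_printoptions(precision=1,suppress=True)
P={k:ray('side',v,55) for k,v in dict(far=(217.7,303.6),lens=(317.1,276.7),c1=(211.4,281.6),c2=(308.6,256.1),c3=(325.7,299.9),c4=(223.4,328.7)).items()}
for k,v in P.items(): print(k,v)
d=P['lens']-P['far'];print('len',np.linalg.norm(d),'ang',np.degrees(np.arctan2(d[1],d[0])))
print('centre',(P['c1']+P['c2']+P['c3']+P['c4'])/4,(P['far']+P['lens'])/2,np.linalg.norm(P['c1']-P['c4']),np.linalg.norm(P['c2']-P['c3']))
for n,D in dict(scene=dict(pentop=(317.5,214.5,120+15),peng=(313.5,239,80),pad=(279.5,209.5,80),ball=(353,274,80)),side=dict(pentop=(235,104,135),peng=(236,121,80),pad=(241.5,147.5,80),ball=(230.5,98,80))).items():
  for k,v in D.items(): print(n,k,ray(n,v[:2],v[2]))
E
```

```text
far [ 424.8 -199.6   55. ]
lens [ 611.9 -182.6   55. ]
c1 [ 419.4 -154.2   55. ]
c2 [ 607.8 -137.    55. ]
c3 [ 614.5 -230.4   55. ]
c4 [ 428.  -247.5   55. ]
len 187.84405166539722 ang 5.1935280099755765
centre [ 517.4 -192.3   55. ] [ 518.3 -191.1   55. ] 93.6966334937304 93.60246455683755
scene pentop [530.8 236.4 135. ]
scene peng [533.8 240.8  80. ]
scene pad [533.1 156.3  80. ]
scene ball [535.4 325.7  80. ]
side pentop [529.4 230.2 135. ]
side peng [529.7 234.9  80. ]
side pad [527.8 147.6  80. ]
side ball [529.7 318.7  80. ]
```

Emit:
play_rows(
  motion=[
    {"delta_pos": [5, -2, 0], "twist": [0, 0, 0]},
    {"delta_pos": [10, -4, 0], "twist": [0, 0, 0]},
    {"delta_pos": [15, -6, 0], "twist": [0, 0, 0]},
    {"delta_pos": [20, -8, 0], "twist": [0, 0, 0]},
    {"delta_pos": [23.6, -9.3, 0], "twist": [0, 0, 0]},
  ],
  gripper=100,
)

```text
t: 0.78
position: [530.4, 238.0, 222.3]
orientation: [-0.0, 0.707, 0.708, -0.0]
ft_force: [0.9, -0.0, -1.2]
width: 87.1
```

Emit:
play_rows(
  motion=[
    {"delta_pos": [0, 0, 0], "twist": [0, 0, 0]},
    {"delta_pos": [0, 0, 0], "twist": [0, 0, 0]},
  ],
)

```text
t: 1.02
position: [532.1, 235.7, 222.4]
orientation: [0.0, 0.707, 0.707, -0.0]
ft_force: [0.6, -0.7, 1.0]
width: 87.3
```

Run:
```python
from rig import ctrl, optics
import cv2, numpy as np
s=ctrl.read_state();c=optics.camera('wrist'); print(np.round(s['position'],1),np.round(s['orientation'],4))
cv2.imwrite('pics/w1.png',c['frame'][:,:,::-1]); np.savez('wrist1.npz',pos=s['position'],ori=s['orientation'],**c)
```

```text
[532.1 235.7 222.4] [ 2.000e-04  7.069e-01  7.073e-01 -2.000e-04]
```

View pics/w1.png

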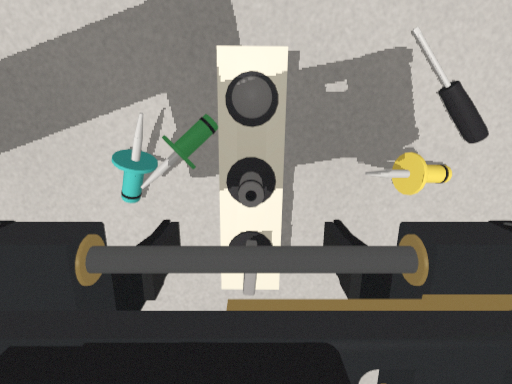

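The wrist view shows the pen between the ball (251,97) and the paddle (250,265): guard centre about (251,180), grip top centre (251,195). Stand edges are columns 219 and 286.

```bash
cat >> h.py <<'E'
from scipy.spatial.transform import Rotation as R
def wray(f,uv,z):
    c=np.load(f'{f}.npz'); q=c['ori']; Rt=R.from_quat([q[1],q[2],q[3],q[0]]).as_matrix(); T=c['T_tool_cam']
    o=c['pos']+Rt@T[:3,3]; d=Rt@T[:3,:3]@np.linalg.solve(c['K'],[uv[0],uv[1],1]); return o+d*(z-o[2])/d[2]
E
python3 - <<'E'
from h import *
np.set_printoptions(precision=1,suppress=True)
for n,u,z in [('top',(251,195),135),('guard',(251,180.5),80),('ballguard',(251.5,99),80),('edgeL',(218,47),75),('edgeR',(287,47),75),('edgeL2',(220.5,210),75),('edgeR2',(282.5,210),75)]: print(n,wray('wrist1',u,z))
E
```

```text
top [531.4 238.  135. ]
guard [531.3 239.1  80. ]
ballguard [531.8 323.   80. ]
edgeL [499.  371.6  75. ]
edgeR [566.5 371.7  75. ]
edgeL2 [496.9 203.9  75. ]
edgeR2 [566.8 204.   75. ]
```

Emit:
play_rows(
  motion=[
    {"delta_pos": [0.25, -0.1, 3], "twist": [0, 0, 0]},
    {"delta_pos": [0.25, -0.1, 6], "twist": [0, 0, 0]},
    {"delta_pos": [0.25, -0.1, 9], "twist": [0, 0, 0]},
    {"delta_pos": [0.25, -0.1, 12], "twist": [0, 0, 0]},
    {"delta_pos": [0.25, -0.1, 13.4], "twist": [0, 0, 0]},
  ],
)

```text
t: 1.7
position: [530.8, 236.9, 86.9]
orientation: [-0.001, 0.708, 0.706, -0.001]
ft_force: [-1.1, 0.1, -0.7]
width: 86.8
```

Emit:
play_rows(
  motion=[
    {"delta_pos": [0, 0, 0], "twist": [0, 0, 0]},
    {"delta_pos": [0, 0, 0], "twist": [0, 0, 0]},
    {"delta_pos": [0, 0, 0], "twist": [0, 0, 0]},
    {"delta_pos": [0, 0, 0], "twist": [0, 0, 0]},
    {"delta_pos": [0, 0, 0], "twist": [0, 0, 0]},
  ],
  gripper=0,
)

```text
t: 2.33
position: [531.1, 238.7, 89.0]
orientation: [0.0, 0.707, 0.707, 0.0]
ft_force: [0.3, -0.1, 0.4]
width: 45.0
```

Emit:
play_rows(
  motion=[
    {"delta_pos": [0, 0, 0], "twist": [0, 0, 0]},
    {"delta_pos": [0, 0, 0], "twist": [0, 0, 0]},
    {"delta_pos": [0, 0, 0], "twist": [0, 0, 0]},
    {"delta_pos": [0, 0, 0], "twist": [0, 0, 0]},
  ],
)

```text
t: 2.82
position: [531.0, 238.6, 88.5]
orientation: [0.0, 0.707, 0.707, 0.0]
ft_force: [-0.1, 0.4, 0.1]
width: 23.3
```

Emit:
play_rows(
  motion=[
    {"delta_pos": [0, 0, 0], "twist": [0, 0, 0]},
    {"delta_pos": [0, 0, 0], "twist": [0, 0, 0]},
    {"delta_pos": [0, 0, -1], "twist": [0, 0, 0]},
    {"delta_pos": [0, 0, -3], "twist": [0, 0, 0]},
    {"delta_pos": [0, 0, -5], "twist": [0, 0, 0]},
  ],
)

```text
t: 3.45
position: [530.7, 238.4, 139.2]
orientation: [-0.0, 0.707, 0.707, -0.0]
ft_force: [0.7, 1.1, -2.0]
width: 23.4
```

Emit:
play_rows(
  motion=[
    {"delta_pos": [0, 0, -2.5], "twist": [0, 0, 0]},
    {"delta_pos": [0, 0, -5], "twist": [0, 0, 0]},
    {"delta_pos": [0, 0, -7.5], "twist": [0, 0, 0]},
    {"delta_pos": [0, 0, -9.5], "twist": [0, 0, 0]},
    {"delta_pos": [0, 0, -10], "twist": [0, 0, 0]},
  ],
)

```text
t: 4.08
position: [531.5, 238.7, 240.3]
orientation: [0.001, 0.707, 0.707, 0.001]
ft_force: [-0.2, -0.4, -1.3]
width: 23.5
```

Run:
```python
from rig import ctrl, optics
import cv2, numpy as np
s=ctrl.read_state(); print(np.round(s['position'],1),np.round(s['width'],1),np.round(s['ft_force'],2))
a=optics.camera('scene');b=optics.camera('side')
np.savez('scene1.npz',**a);np.savez('side1.npz',**b)
cv2.imwrite('pics/lift.png',np.vstack([a['frame'][60:320,120:420],b['frame'][30:230,140:440]])[:,:,::-1])
```

```text
[531.5 238.7 240.3] 23.5 [-0.25 -0.44 -1.29]
```

View pics/lift.png

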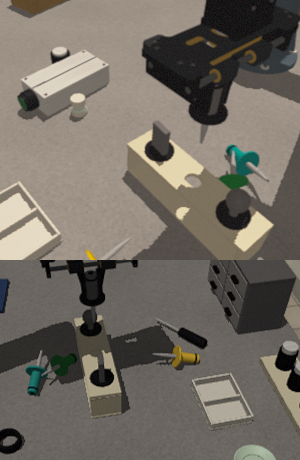

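The pen is held and hangs straight, tip about (203,141) in the crop, and its hole is empty. Next is the carry to the lens end.

Emit:
play_rows(
  motion=[
    {"delta_pos": [-2, 0.4, 0], "twist": [0, 0, 0]},
    {"delta_pos": [-6, 1, 0], "twist": [0, 0, 0]},
    {"delta_pos": [-11, 1.8, 0], "twist": [0, 0, 0]},
    {"delta_pos": [-16, 2.6, 0], "twist": [0, 0, 0]},
    {"delta_pos": [-21, 3.3, 0], "twist": [0, 0, 0]},
  ],
)

```text
t: 4.8
position: [563.4, 25.6, 237.4]
orientation: [-0.001, 0.707, 0.707, -0.001]
ft_force: [0.1, -0.7, -1.9]
width: 23.6
```

Emit:
play_rows(
  motion=[
    {"delta_pos": [-5, 0.8, 0], "twist": [0, 0, 0]},
    {"delta_pos": [-10, 1.6, 0], "twist": [0, 0, 0]},
    {"delta_pos": [-15, 2.4, 0], "twist": [0, 0, 0]},
    {"delta_pos": [-19.5, 3.2, 0], "twist": [0, 0, 0]},
    {"delta_pos": [-21.3, 3.3, 0], "twist": [0, 0, 0]},
  ],
)

```text
t: 5.42
position: [596.2, -188.4, 237.2]
orientation: [-0.001, 0.708, 0.706, -0.001]
ft_force: [0.2, 0.5, -1.9]
width: 23.3
```

Emit:
play_rows(
  motion=[
    {"delta_pos": [0, 0, 2], "twist": [0, 0, 0]},
    {"delta_pos": [0, 0, 4], "twist": [0, 0, 0]},
    {"delta_pos": [0, 0, 6], "twist": [0, 0, 0]},
    {"delta_pos": [0, 0, 7], "twist": [0, 0, 0]},
    {"delta_pos": [0, 0, 7], "twist": [0, 0, 0]},
  ],
)

```text
t: 6.05
position: [596.1, -184.1, 167.5]
orientation: [-0.001, 0.707, 0.707, -0.0]
ft_force: [-0.1, 0.7, -1.3]
width: 23.4
```

Run:
```python
from rig import ctrl, optics
import cv2, numpy as np
s=ctrl.read_state(); print(np.round(s['position'],1),np.round(s['width'],1),np.round(s['ft_force'],2))
w=optics.camera('wrist');a=optics.camera('scene');b=optics.camera('side')
np.savez('wrist2.npz',pos=s['position'],ori=s['orientation'],**w)
np.savez('scene2.npz',**a);np.savez('side2.npz',**b)
f=lambda i,s:cv2.resize(i,None,fx=s,fy=s,interpolation=cv2.INTER_CUBIC)
m=np.zeros((600,800,3),np.uint8)
A=f(a['frame'][90:190,110:260],2.6);B=f(b['frame'][190:340,200:350],2.6);W=f(w['frame'],.75)
m[:260,:390]=A;m[:B.shape[0],400:400+B.shape[1]]=B;m[300:588,:384]=W
cv2.imwrite('pics/lens.png',m[:,:,::-1])
```

```text
[ 596.1 -184.1  167.5] 23.4 [-0.06  0.69 -1.26]
```

View pics/lens.png

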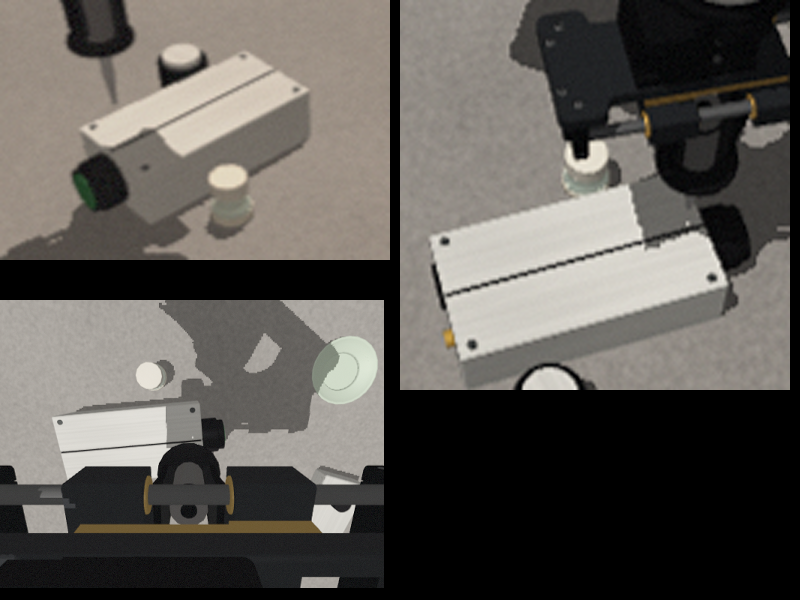

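Scene panel: tip at about (114,103), above and off the lens end of the block as seen from there. The wrist panel shows the seam from (62,452) to (203,440). I'll cross-check these numerically.

Run:
```python
from h import *
np.set_printoptions(precision=1,suppress=True)
a=wray('wrist2',(62/.75,152.5/.75),55);b=wray('wrist2',(203/.75,140.5/.75),55);print('wrist seam',a,b,np.linalg.norm(b-a),np.degrees(np.arctan2(*(b-a)[1::-1])),(a+b)/2)
print('scene far',ray('scene',(214.6,116.9),55),'side far',ray('side',(200+46/2.6,190+296/2.6),55),'side lens',ray('side',(200+307/2.6,190+227/2.6),55))
c=np.load('scene2.npz');T=np.linalg.inv(c['cam_to_world']);p=c['K']@(T[:3,:3]@[596.1,-184.1,94]+T[:3,3]);print('tip expected px',p[:2]/p[2],'seen 153.8,129.6', ray('scene',(153.8,129.6),94))
```

```text
wrist seam [ 427.2 -197.2   55. ] [ 614.3 -180.6   55. ] 187.80018801112146 5.062088989093102 [ 520.8 -188.9   55. ]
scene far [ 430.9 -195.1   55. ] side far [ 424.7 -200.1   55. ] side lens [ 613.3 -184.2   55. ]
tip expected px [154.6 129.2] seen 153.8,129.6 [ 598.2 -183.9   94. ]
```

Emit:
play_rows(
  motion=[
    {"delta_pos": [0.1, 0.3, 1], "twist": [0, 0, 0]},
    {"delta_pos": [0.1, 0.3, 2], "twist": [0, 0, 0]},
    {"delta_pos": [0.1, 0.3, 2.7], "twist": [0, 0, 0]},
    {"delta_pos": [0.1, 0.3, 3.1], "twist": [0, 0, 0]},
    {"delta_pos": [0.1, 0.3, 3.35], "twist": [0, 0, 0]},
  ],
)

```text
t: 6.82
position: [599.9, -183.5, 134.7]
orientation: [-0.0, 0.707, 0.707, -0.0]
ft_force: [0.2, 0.3, -1.9]
width: 23.2
```

Emit:
play_rows(
  motion=[
    {"delta_pos": [0, 0, 0], "twist": [0, 0, 0]},
    {"delta_pos": [0, 0, 0], "twist": [0, 0, 0]},
    {"delta_pos": [0, 0, 0], "twist": [0, 0, 0]},
  ],
)

```text
t: 7.2
position: [600.1, -183.6, 135.4]
orientation: [0.0, 0.707, 0.707, 0.0]
ft_force: [-0.4, 0.1, -2.1]
width: 23.4
```

Run:
```python
from rig import ctrl, optics
import cv2, numpy as np
s=ctrl.read_state(); print(np.round(s['position'],1),np.round(s['width'],1),np.round(s['ft_force'],2))
a=optics.camera('scene');b=optics.camera('side')
np.savez('scene3.npz',**a)
f=lambda i,s:cv2.resize(i,None,fx=s,fy=s,interpolation=cv2.INTER_CUBIC)
cv2.imwrite('pics/low.png',np.hstack([f(a['frame'][100:175,125:225],4),f(b['frame'][240:315,240:340],4)])[:,:,::-1])
```

```text
[ 600.1 -183.6  135.4] 23.4 [-0.4   0.07 -2.13]
```

View pics/low.png

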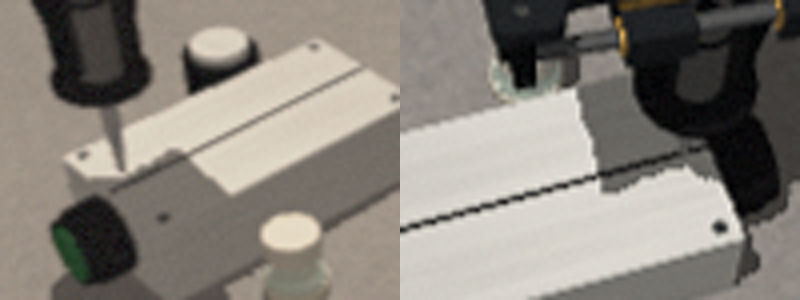

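Run:
```python
from h import *
np.set_printoptions(precision=1,suppress=True)
a=ray('scene',(125+110/4,100+192/4),55);b=ray('scene',(125+362/4,100+70/4),55)
print('scene seam',a,b,np.linalg.norm(b-a),np.degrees(np.arctan2(*(a-b)[1::-1])))
u=(a-b)/np.linalg.norm(a-b);n=np.array([-u[1],u[0],0])
for z in(58,61,64,67):
  t=ray('scene',(155.5,143),z);print(z,t,'lateral',(t-b)@n,'along from lens end',(a-t)@u)
```

```text
scene seam [ 613.2 -176.5   55. ] [ 430.7 -191.5   55. ] 183.15764899220613 4.690434418022353
58 [ 600.5 -185.1   58. ] lateral -7.505640568559087 along from lens end 13.34995303571578
61 [ 602.1 -181.1   61. ] lateral -3.7196347372286676 along from lens end 11.516273698712883
64 [ 603.6 -177.2   64. ] lateral 0.06637109410175357 along from lens end 9.682594361709985
67 [ 605.1 -173.3   67. ] lateral 3.852376925432184 along from lens end 7.848915024707199
```

Tip is about 6 mm above the seam and 2–4 mm to the −y side of it, so I'll shift 2 mm and start the slow pass.

Emit:
play_rows(
  motion=[
    {"delta_pos": [0.2, 0, 0.1], "twist": [0, 0, 0]},
    {"delta_pos": [0.2, 0, 0.1], "twist": [0, 0, 0]},
    {"delta_pos": [0.2, 0, 0.1], "twist": [0, 0, 0]},
    {"delta_pos": [0.17, -0.3, 0.1], "twist": [0, 0, 0]},
    {"delta_pos": [0.14, -0.7, 0.1], "twist": [0, 0, 0]},
  ],
)

```text
t: 7.92
position: [592.7, -182.1, 134.0]
orientation: [-0.0, 0.707, 0.707, -0.0]
ft_force: [0.2, -0.1, -1.7]
width: 23.9
```

Emit:
play_rows(
  motion=[
    {"delta_pos": [-0.04, -0.4, 0], "twist": [0, 0, 0]},
    {"delta_pos": [-0.07, -0.8, 0], "twist": [0, 0, 0]},
    {"delta_pos": [-0.11, -1.2, 0], "twist": [0, 0, 0]},
    {"delta_pos": [-0.14, -1.6, 0], "twist": [0, 0, 0]},
    {"delta_pos": [-0.18, -2.0, 0], "twist": [0, 0, 0]},
  ],
)

```text
t: 8.55
position: [572.7, -183.9, 134.1]
orientation: [0.0, 0.707, 0.707, 0.0]
ft_force: [1.1, 0.1, -1.6]
width: 23.7
```

Emit:
play_rows(
  motion=[
    {"delta_pos": [-0.04, -0.4, 0], "twist": [0, 0, 0]},
    {"delta_pos": [-0.07, -0.8, 0], "twist": [0, 0, 0]},
    {"delta_pos": [-0.11, -1.2, 0], "twist": [0, 0, 0]},
    {"delta_pos": [-0.14, -1.6, 0], "twist": [0, 0, 0]},
    {"delta_pos": [-0.18, -2.0, 0], "twist": [0, 0, 0]},
  ],
)

```text
t: 9.18
position: [552.7, -185.7, 134.0]
orientation: [0.0, 0.707, 0.707, -0.0]
ft_force: [-0.1, 0.4, -1.4]
width: 23.1
```

Emit:
play_rows(
  motion=[
    {"delta_pos": [-0.04, -0.4, 0], "twist": [0, 0, 0]},
    {"delta_pos": [-0.07, -0.8, 0], "twist": [0, 0, 0]},
    {"delta_pos": [-0.11, -1.2, 0], "twist": [0, 0, 0]},
    {"delta_pos": [-0.14, -1.6, 0], "twist": [0, 0, 0]},
    {"delta_pos": [-0.18, -2.0, 0], "twist": [0, 0, 0]},
  ],
)

```text
t: 9.8
position: [532.7, -187.5, 134.1]
orientation: [0.0, 0.707, 0.707, -0.0]
ft_force: [0.2, 1.4, -0.4]
width: 23.1
```

Emit:
play_rows(
  motion=[
    {"delta_pos": [-0.02, -0.2, 0], "twist": [0, 0, 0]},
    {"delta_pos": [-0.05, -0.5, 0], "twist": [0, 0, 0]},
    {"delta_pos": [-0.09, -0.9, 0], "twist": [0, 0, 0]},
    {"delta_pos": [-0.12, -1.3, 0], "twist": [0, 0, 0]},
    {"delta_pos": [-0.14, -1.5, 0], "twist": [0, 0, 0]},
  ],
)

```text
t: 10.42
position: [517.6, -188.8, 134.1]
orientation: [-0.0, 0.707, 0.707, -0.0]
ft_force: [0.2, 0.2, -1.5]
width: 23.2
```

Run:
```python
from rig import ctrl, optics
import cv2, numpy as np
s=ctrl.read_state(); print(np.round(s['position'],1),np.round(s['width'],1),np.round(s['ft_force'],2))
a=optics.camera('scene');b=optics.camera('side')
f=lambda i,s:cv2.resize(i,None,fx=s,fy=s,interpolation=cv2.INTER_CUBIC)
cv2.imwrite('pics/mid.png',np.hstack([f(a['frame'][100:175,135:235],4),f(b['frame'][240:315,200:300],4)])[:,:,::-1])
```

```text
[ 517.6 -188.8  134.1] 23.2 [ 0.19  0.18 -1.52]
```

View pics/mid.png

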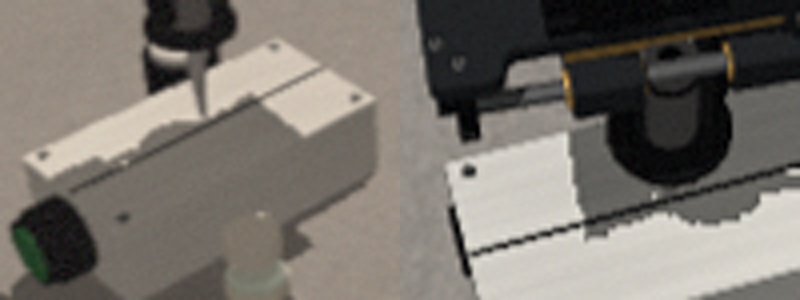

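Mid-seam: in both views the tip (203,117 and 665,195) sits about 2 px above the seam line, which is right for roughly 6 mm over it. Continuing.

Emit:
play_rows(
  motion=[
    {"delta_pos": [-0.02, -0.2, 0], "twist": [0, 0, 0]},
    {"delta_pos": [-0.05, -0.6, 0], "twist": [0, 0, 0]},
    {"delta_pos": [-0.09, -1.0, 0], "twist": [0, 0, 0]},
    {"delta_pos": [-0.13, -1.4, 0], "twist": [0, 0, 0]},
    {"delta_pos": [-0.16, -1.8, 0], "twist": [0, 0, 0]},
  ],
)

```text
t: 11.15
position: [499.7, -190.5, 134.1]
orientation: [0.0, 0.707, 0.707, -0.0]
ft_force: [-0.2, 0.3, -1.6]
width: 23.6
```

Emit:
play_rows(
  motion=[
    {"delta_pos": [-0.04, -0.4, 0], "twist": [0, 0, 0]},
    {"delta_pos": [-0.07, -0.8, 0], "twist": [0, 0, 0]},
    {"delta_pos": [-0.11, -1.2, 0], "twist": [0, 0, 0]},
    {"delta_pos": [-0.14, -1.6, 0], "twist": [0, 0, 0]},
    {"delta_pos": [-0.18, -2.0, 0], "twist": [0, 0, 0]},
  ],
)

```text
t: 11.78
position: [479.7, -192.3, 134.1]
orientation: [0.0, 0.707, 0.707, 0.0]
ft_force: [0.1, 0.4, -1.6]
width: 23.3
```

Emit:
play_rows(
  motion=[
    {"delta_pos": [-0.04, -0.4, 0], "twist": [0, 0, 0]},
    {"delta_pos": [-0.07, -0.8, 0], "twist": [0, 0, 0]},
    {"delta_pos": [-0.11, -1.2, 0], "twist": [0, 0, 0]},
    {"delta_pos": [-0.14, -1.6, 0], "twist": [0, 0, 0]},
    {"delta_pos": [-0.18, -2.0, 0], "twist": [0, 0, 0]},
  ],
)

```text
t: 12.4
position: [459.8, -194.1, 134.1]
orientation: [0.0, 0.707, 0.707, 0.0]
ft_force: [-0.4, -0.0, -0.9]
width: 23.0
```

Emit:
play_rows(
  motion=[
    {"delta_pos": [-0.04, -0.4, 0], "twist": [0, 0, 0]},
    {"delta_pos": [-0.07, -0.8, 0], "twist": [0, 0, 0]},
    {"delta_pos": [-0.11, -1.2, 0], "twist": [0, 0, 0]},
    {"delta_pos": [-0.14, -1.6, 0], "twist": [0, 0, 0]},
    {"delta_pos": [-0.18, -2.0, 0], "twist": [0, 0, 0]},
  ],
)

```text
t: 13.02
position: [439.7, -195.9, 134.1]
orientation: [0.0, 0.707, 0.707, 0.0]
ft_force: [-1.0, 0.9, -1.2]
width: 23.4
```

Emit:
play_rows(
  motion=[
    {"delta_pos": [0, 0, 0], "twist": [0, 0, 0]},
    {"delta_pos": [0, 0, 0], "twist": [0, 0, 0]},
    {"delta_pos": [0, 0, 0], "twist": [0, 0, 0]},
    {"delta_pos": [0, 0, 0], "twist": [0, 0, 0]},
  ],
)

```text
t: 13.52
position: [440.1, -195.9, 134.0]
orientation: [0.0, 0.707, 0.707, 0.0]
ft_force: [-0.6, -1.2, -1.1]
width: 23.2
```

Run:
```python
from rig import ctrl, optics
import cv2, numpy as np
s=ctrl.read_state(); print(np.round(s['position'],1),np.round(s['width'],1),np.round(s['ft_force'],2))
a=optics.camera('scene');b=optics.camera('side')
f=lambda i,s:cv2.resize(i,None,fx=s,fy=s,interpolation=cv2.INTER_CUBIC)
cv2.imwrite('pics/end.png',np.hstack([f(a['frame'][90:165,150:250],4),f(b['frame'][260:335,185:285],4)])[:,:,::-1])
```

```text
[ 440.1 -195.9  134. ] 23.2 [-0.58 -1.19 -1.14]
```

View pics/end.png

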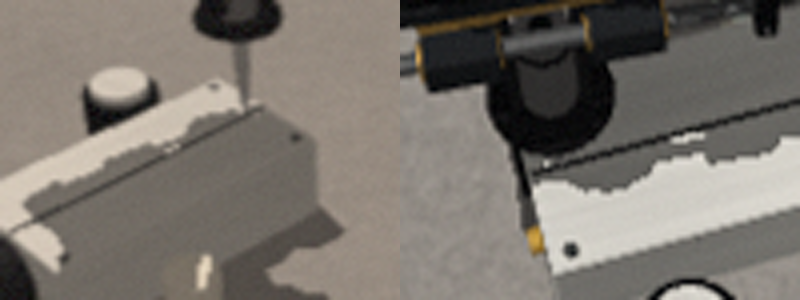

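Tip (243,104) is right over the far end of the seam (262,103 in the scene crop). Now I'll lift and return.

Emit:
play_rows(
  motion=[
    {"delta_pos": [0, 0, -1], "twist": [0, 0, 0]},
    {"delta_pos": [0, 0, -3], "twist": [0, 0, 0]},
    {"delta_pos": [0, 0, -6], "twist": [0, 0, 0]},
    {"delta_pos": [0, 0, -9], "twist": [0, 0, 0]},
    {"delta_pos": [0, 0, -10.6], "twist": [0, 0, 0]},
  ],
)

```text
t: 14.25
position: [440.6, -196.2, 242.4]
orientation: [0.002, 0.707, 0.707, 0.0]
ft_force: [-0.0, -0.6, -2.1]
width: 23.3
```

Emit:
play_rows(
  motion=[
    {"delta_pos": [2, 0.6, 0], "twist": [0, 0, 0]},
    {"delta_pos": [6, 1.5, 0], "twist": [0, 0, 0]},
    {"delta_pos": [11, 2.6, 0], "twist": [0, 0, 0]},
    {"delta_pos": [16, 3.7, 0], "twist": [0, 0, 0]},
    {"delta_pos": [21, 4.8, 0], "twist": [0, 0, 0]},
  ],
)

```text
t: 14.88
position: [488.2, 15.7, 240.8]
orientation: [0.001, 0.707, 0.707, 0.0]
ft_force: [1.0, 0.6, -0.9]
width: 23.2
```

Emit:
play_rows(
  motion=[
    {"delta_pos": [5, 1.1, 0], "twist": [0, 0, 0]},
    {"delta_pos": [10, 2.1, 0], "twist": [0, 0, 0]},
    {"delta_pos": [15, 3, 0], "twist": [0, 0, 0]},
    {"delta_pos": [20, 3.9, 0], "twist": [0, 0, 0]},
    {"delta_pos": [22.4, 4.3, 0], "twist": [0, 0, 0]},
  ],
)

```text
t: 15.5
position: [531.0, 240.9, 240.7]
orientation: [0.0, 0.706, 0.708, 0.001]
ft_force: [0.5, -0.4, -1.4]
width: 23.3
```

Emit:
play_rows(
  motion=[
    {"delta_pos": [0, 0, 0], "twist": [0, 0, 0]},
    {"delta_pos": [0, 0, 0], "twist": [0, 0, 0]},
    {"delta_pos": [0, 0, 0], "twist": [0, 0, 0]},
  ],
)

```text
t: 15.88
position: [530.8, 237.0, 240.2]
orientation: [0.0, 0.708, 0.707, -0.0]
ft_force: [-0.8, 0.2, -0.7]
width: 23.5
```

Run:
```python
from rig import ctrl, optics
import cv2, numpy as np
s=ctrl.read_state(); print(np.round(s['position'],1),np.round(s['width'],1),np.round(s['ft_force'],2))
a=optics.camera('scene')['frame']; o=np.load('scene1.npz')['frame']
print(np.abs(a.astype(int)-o)[170:320,240:400].mean(), np.abs(a.astype(int)-o)[150:210,300:345].mean())
```

```text
[530.8 237.  240.2] 23.5 [-0.82  0.18 -0.7 ]
2.3539444444444446 5.560123456790124
```

Emit:
play_rows(
  motion=[
    {"delta_pos": [0.15, 0, 2], "twist": [0, 0, 0]},
    {"delta_pos": [0.15, 0, 5], "twist": [0, 0, 0]},
    {"delta_pos": [0.15, 0, 8], "twist": [0, 0, 0]},
    {"delta_pos": [0.15, 0, 10], "twist": [0, 0, 0]},
    {"delta_pos": [0.15, 0, 12], "twist": [0, 0, 0]},
  ],
)

```text
t: 16.55
position: [531.2, 238.7, 119.5]
orientation: [0.0, 0.708, 0.707, -0.0]
ft_force: [0.3, -1.1, -1.3]
width: 23.3
```

Emit:
play_rows(
  motion=[
    {"delta_pos": [0, 0, 1], "twist": [0, 0, 0]},
    {"delta_pos": [0, 0, 2], "twist": [0, 0, 0]},
    {"delta_pos": [0, 0, 2.7], "twist": [0, 0, 0]},
    {"delta_pos": [0, 0, 3.1], "twist": [0, 0, 0]},
    {"delta_pos": [0, 0, 3.1], "twist": [0, 0, 0]},
  ],
)

```text
t: 17.18
position: [531.0, 239.7, 89.1]
orientation: [0.0, 0.707, 0.707, 0.0]
ft_force: [-0.0, -0.4, -1.9]
width: 23.5
```

Run:
```python
from rig import ctrl
import numpy as np
s=ctrl.read_state(); print(np.round(s['position'],1),np.round(s['width'],1),np.round(s['ft_force'],2))
```

```text
[531.  239.7  89.1] 23.5 [-0.04 -0.36 -1.89]
```

Pen weight is still on the gripper (−1.9 N against 0 empty) and no contact force shows, so it sits within about 1 mm of rest. Releasing.

Emit:
play_rows(
  motion=[
    {"delta_pos": [0, 0, 0.05], "twist": [0, 0, 0]},
    {"delta_pos": [0, 0, 0.05], "twist": [0, 0, 0]},
  ],
)

```text
t: 17.42
position: [531.1, 239.7, 88.8]
orientation: [0.0, 0.707, 0.707, 0.0]
ft_force: [0.2, 0.1, -1.6]
width: 23.4
```

Emit:
play_rows(
  motion=[
    {"delta_pos": [0, 0, 0], "twist": [0, 0, 0]},
    {"delta_pos": [0, 0, 0], "twist": [0, 0, 0]},
    {"delta_pos": [0, 0, 0], "twist": [0, 0, 0]},
    {"delta_pos": [0, 0, 0], "twist": [0, 0, 0]},
    {"delta_pos": [0, 0, 0], "twist": [0, 0, 0]},
  ],
  gripper=100,
)

```text
t: 18.05
position: [531.0, 239.6, 88.6]
orientation: [-0.0, 0.707, 0.707, 0.0]
ft_force: [-0.4, 0.2, 0.0]
width: 65.2
```

Emit:
play_rows(
  motion=[
    {"delta_pos": [0, 0, 0], "twist": [0, 0, 0]},
    {"delta_pos": [0, 0, 0], "twist": [0, 0, 0]},
    {"delta_pos": [0, 0, 0], "twist": [0, 0, 0]},
    {"delta_pos": [0, 0, 0], "twist": [0, 0, 0]},
    {"delta_pos": [0, 0, 0], "twist": [0, 0, 0]},
  ],
)

```text
t: 18.68
position: [530.9, 239.6, 88.5]
orientation: [-0.0, 0.707, 0.707, -0.0]
ft_force: [0.2, -0.4, 0.3]
width: 86.8
```

Emit:
play_rows(
  motion=[
    {"delta_pos": [0, 0, -2], "twist": [0, 0, 0]},
    {"delta_pos": [0, 0, -5], "twist": [0, 0, 0]},
    {"delta_pos": [0, 0, -9], "twist": [0, 0, 0]},
    {"delta_pos": [0, 0, -13], "twist": [0, 0, 0]},
    {"delta_pos": [0, 0, -13.3], "twist": [0, 0, 0]},
  ],
)

```text
t: 19.3
position: [533.1, 240.2, 225.0]
orientation: [0.002, 0.707, 0.707, 0.003]
ft_force: [-0.3, 0.1, 0.0]
width: 87.1
```

Emit:
play_rows(
  motion=[
    {"delta_pos": [0, 0, 0], "twist": [0, 0, 0]},
    {"delta_pos": [0, 0, 0], "twist": [0, 0, 0]},
  ],
)

```text
t: 19.55
position: [529.8, 239.3, 219.9]
orientation: [-0.001, 0.707, 0.707, -0.001]
ft_force: [-0.2, 0.0, -0.3]
width: 86.6
```

Run:
```python
from rig import ctrl, optics
import cv2, numpy as np
s=ctrl.read_state();c=optics.camera('wrist'); print(np.round(s['position'],1),s['ft_force'],s['width'])
np.savez('wrist4.npz',pos=s['position'],ori=s['orientation'],**c)
a=optics.camera('scene')['frame'][150:330,230:410]
cv2.imwrite('pics/fin.png',np.hstack([c['frame'][:360],cv2.resize(a,None,fx=2,fy=2)[:, :280]])[:,:,::-1])
```

```text
[529.8 239.3 219.9] [-0.17970772  0.00372272 -0.25536813] 86.61716555405803
```

View pics/fin.png

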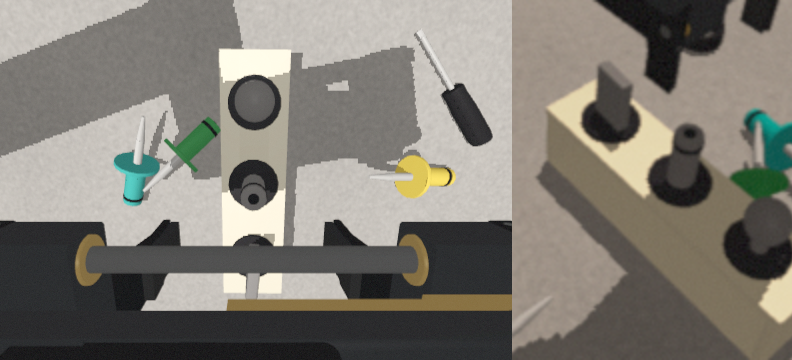

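The pen hangs upright in the middle hole, with its guard at (254,184) and top at (254,198), and the gripper is clear. I'll check its position and hand in.

Run:
```python
from h import *
print(wray('wrist4',(253.5,198),135),wray('wrist4',(253.5,184),80))
from rig import ctrl
s=ctrl.read_state();print(np.abs(s['joint_velocities']).max())
print(ctrl.job_done())
```

```text
[531.06206035 239.5045005  135.        ] [531.25225264 239.40974209  80.        ]
0.007826111544277894
the job is handed in; nothing more can be done
None
```

I took the pen from the middle hole of the stand, guided its tip along the seam from the lens end to the other end, and put it back. The job was handed in about 20 s into the run; no verdict is reported.

- **Pass along the seam:** the tip moved about 16 cm at roughly 3 cm/s. It was about 5–6 mm above the seam, judged from the arm's position and two cameras. Force readings stayed near the pen's own weight, so I saw no sign of pressing on the housing.
- **Pen back in the stand:** the last wrist image puts its grip top at (531.1, 239.5) and its guard at (531.3, 239.4) mm. It started at about (531.4, 238.0) and (531.3, 239.1), so it is within about 2 mm of its first place and upright. The gripper is open and well above it, touching nothing.
- **Disagreement between cameras:** they placed the seam up to about 6 mm apart sideways. I moved the tip 2 mm at the lens end, and the later views then showed it right over the seam, inside the 12 mm limit.

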